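# Lay tea for one: candle, trivet and pot on the warmer, cup on its saucer, spoon beside it

## Task

Lay tea for one. Stand the candle in the warmer's candle socket, lay the iron trivet flat in the warmer's rim and gently set the teapot in the middle of it with its spout pointing to the saucer; stand the cup in the middle of the saucer, and lay the teaspoon on the counter close beside the saucer, on the side away from the warmer, square to the line through saucer and warmer and centred on it, bowl pointing away from the robot. Leave the dropper bottle where it stands.

Things in the scene. Friction and masses are not known exactly. Their poses are not given: they have to be found in the camera images.
- warmer: tea warmer, fixed; origin under its centre. Round wooden base 124 mm wide, top at z 6 mm; candle socket: a collar in its middle, 48 mm inside, 53 mm outside, 3 mm high. Four posts carry a steel ring, outside 124 mm, opening 100 mm (candle and fingers pass from above); ledge for the trivet at z 45 mm in a lip 114 mm inside, top z 50 mm. Left or right of the saucer.
- saucer: turned dark wooden saucer, fixed to the counter, 110 mm across and 12 mm high. Origin at the centre of its underside; the flat inner floor is at z 5 mm and carries a round inlaid cork pad 60 mm wide, on which the cup stands.
- candle: tea light in a metal cup, 38 mm across, 15 mm high. Origin at the centre of its underside, z up.
- trivet: black iron trivet lying flat: ring 106 mm outside, 84 mm inside diameter, 8 mm thick, one bar 12 mm wide, 8 mm high across its middle along own x, a 36 mm deep window on each side. Pick by the bar, closing along own y, tips close to the counter. Origin at the centre of its underside. Any yaw is right in the warmer.
- teapot: small black iron teapot, lid fixed, about 0.55 kg; origin at the centre of its underside. Body 114 mm, foot 96 mm across; spout along own +x, tip 86 mm from the axis. Overhead handle with a level wooden grip, 58 mm along x, 13 mm square, centred above the origin at z 136 mm; knob of the lid up to z 92 mm. On the trivet in the warmer its foot is 53 mm above the counter.
- cup: white handleless teacup, 62 mm across at the rim, 38 mm at the foot, 60 mm high, widening smoothly upward (61 mm across at z 42 mm). Origin at the centre of its underside.
- teaspoon: steel teaspoon, bowl up, 137 x 28 x 13 mm. Origin under the middle of its length; bowl at own +x end. To fingers it is solid, tapering evenly from bowl to handle end, about 21 mm wide at the middle; pinch it at the origin along own y. Its place: beside the saucer, on the side away from the warmer, centre about 90 mm from the saucer's centre.
- dropper: brown dropper bottle, 33 mm across, 102 mm high, a bystander that stands between or before warmer and saucer. Origin at the centre of its underside.
Things that resemble listed ones, but are neither listed nor needed, are in the scene too. Of the things that look like the saucer, take the one that is farthest to the robot's left at the start.

How it is judged:
By the outcome, as a careful person would: the job done as asked, in the order asked, and still so for the second after the job is handed in, with the robot touching nothing.
It also fails if it takes over 139 s, if anything falls off the work surface, if the arm or the gripper's body presses on something with over 40 N, if the wrist force passes 120 N, or if a joint passes its speed limit or range.

## Robot

A 6-joint arm with a two-finger parallel gripper is mounted at the origin on the work surface; the furniture and walls round the work are solid. World frame = base frame: x ahead of the robot, y to its left, z up, the work surface at z = 0. Lengths are in m, angles in rad, forces in N, time in s.
With the tool pointing down it reaches from about 0.3 to 1 m from the base axis. Payload 5.1 kg.
Tool frame: the origin (TCP) lies midway between the tips of the shut fingers; the grasp point (between the pads) lies 19 mm behind it; z points along the fingers, y is the line along which they close (so a half turn about z gives the same grasp; the last joint's range is limited). The gripper opens to 95 mm and grips with 3 to 60 N. Pads are 20 mm wide; open, the fingers measure 119 mm over their backs; the gripper's body (75 mm by 180 mm) begins 59 mm behind the grasp point.
Start: joints at [-1.35, 0.124, 1.65, -0, 1.367, -0.083], TCP at [0.194, -0.62, 0.215] pointing down, gripper open.
Joint ranges: [-2.61, 2.61], [-1.02, 2.33], [0.03, 2.71], [-1.35, 4.49], [0.32, 2.68], [-2.91, 2.91]. Speed limits (rad/s): [2.57, 2.57, 3.14, 3.14, 3.14, 3.14].

## Interface

Orientations are given as a unit quaternion [x, y, z, w].
In Python, from workcell import telemetry, eyes, arm, finder gives the robot as it stands.
- The arm moves only by the shell command python3 -m jog 'ROWS' [OPENING]. ROWS is JSON, a list of rows, each a list of 4 numbers: the shift along the tool's x, y, z in mm, then the turn about the tool's z in rad. A call has 1 to 12 rows; each row is the pose to reach, as a shift and turn from the pose commanded when the call began, along the tool's axes at that moment; what a row does not reach only later rows make up. A row lasts 1/8 s, in which the tool goes at most 62.5 mm and 10.7 degrees, less where a joint would pass 70% of its speed; a pose out of reach is approached as far as the arm can. A call with a gripper value outside its range is refused whole. OPENING is the opening, from 0 (shut) to 1 (fully open), set as the call begins (- or left out, the last holds). The fingers move at their own pace and stop on an object; the grip force is fixed at half the most. Time passes only in rows, so rows that repeat a pose let the fingers close. It gives the time, the measured TCP pose, the force, the opening and the grip force at its end, in the units of the state.
- telemetry.get_state(): the state, without advancing time (a new reading comes with each control period).
- eyes.grab_frame(name): name is "scene" or "top"; returns a dict with "image" (400x640x3 uint8, red, green, blue), "fx", "fy", "cx", "cy" (pixels), "origin" and "attitude" of the camera in the world. Camera axes: x right, y up, looking along -z (the intrinsics and any distortion apply to the point x, -y, -z); pixel columns grow to the right and rows downward; lengths in m; the calibration is good to about 2 mm. A picture is of the moment at which its call begins. There is no depth.
- arm.close_job(): hands the job in; it is judged then, once.
Trained networks look in the newest picture that a camera, given by its name, has taken for a name from the list of things; names that differ only in an ending like _2 or _b are one class to them, and where a whole thing is asked for, a point or a joint stands for the part that bears it (a point fixed in the world has none). Each returns a list of dicts, best first, with "conf" (0 to 1); they miss things now and then, are a little off and sometimes report something else, mostly with a low value. They report only what shows in the picture. A call takes as long as a camera call. They do not tell look-alikes from the thing itself.
- finder.spot_in(camera, name): "location" ([x, y, z] in m, in world coordinates, good to about 4 mm: the middle of the surface that is visible of it).
- finder.landmark_of(camera, name): "location" ([x, y, z] in m, in world coordinates, good to about 4 mm: a listed point, or the origin of a listed thing).
The state is a dict: "clock": time; "joint_pos": joint angles; "joint_velocities": joint speeds; "joint_torque": joint torques, N m; "ee_pos": TCP position; "tcp_rot": TCP orientation; "wrist_force": force on the tool from outside, world axes, zero at the start; "torque": the same for the moment, N m; "opening": finger opening in m; "grasp_force": force on a finger pad.
Only numpy, scipy, OpenCV 4.12 (cv2) and the standard library are available. Lean on these libraries where they do the work, as an engineer would, in place of code of your own. Each camera call takes 0.05 s, during which the arm holds its last target. There are 200 camera calls.

## Working session

There is one attempt and no reset: what is moved stays moved. The work goes in short steps, Python scripts to look and compute and a shell command to move; the robot and the scene stay as the last step left them, time stands still between calls to the robot, and variables do not carry over. Pictures are saved under pics/ and viewed, at most 14 in all, crops included, and the job is handed in when it is done.

```bash
ls; mkdir -p pics; cat > h.py <<'E'
import numpy as np, cv2
from scipy.spatial.transform import Rotation as R
from workcell import telemetry, eyes, arm, finder
def grab(c,fn=None,crop=None,scale=1):
    f=eyes.grab_frame(c); im=f["image"][:,:,::-1]
    if fn:
        if crop: x0,y0,x1,y1=crop; im=im[y0:y1,x0:x1]
        cv2.imwrite("pics/"+fn,cv2.resize(im,None,fx=scale,fy=scale,interpolation=cv2.INTER_CUBIC))
    return f
def rot(f):
    a=np.array(f["attitude"]); return R.from_quat(a).as_matrix() if a.size==4 else a.reshape(3,3)
def px2w(f,u,v,z):
    d=rot(f)@np.array([(u-f["cx"])/f["fx"],-(v-f["cy"])/f["fy"],-1.]); o=np.array(f["origin"])
    return o+d*(z-o[2])/d[2]
def w2px(f,p):
    c=rot(f).T@(np.array(p)-np.array(f["origin"])); return f["cx"]+f["fx"]*c[0]/-c[2], f["cy"]-f["fy"]*c[1]/-c[2]
def togo(p,yaw=None):
    """shift in tool axes (mm) from the measured tool pose to world p; dyaw so that tool y axis... """
    s=telemetry.get_state(); M=R.from_quat(s["tcp_rot"]).as_matrix()
    d=M.T@(np.array(p)-np.array(s["ee_pos"]))*1000
    cl=np.arctan2(M[1,1],M[0,1])  # heading of closing axis
    out=[round(x,1) for x in d]
    if yaw is not None:
        t=-(yaw-cl); t=(t+np.pi/2)%np.pi-np.pi/2; out.append(round(t,3))
    return out, round(cl,3), np.round(s["ee_pos"],4), round(s["clock"],2)
E
python3 - <<'E'
from h import *
for c in ("top","scene"):
    f=grab(c,c+"0.png",scale=1.25); print({k:(v if k!="image" else 0) for k,v in f.items()})
    for n in ["warmer","saucer","candle","trivet","teapot","cup","teaspoon","dropper"]:
        print(c,n,[(np.round(d["location"],3).tolist(),round(d["conf"],2),[int(x) for x in w2px(f,d["location"])]) for d in finder.landmark_of(c,n)])
print(telemetry.get_state())
E
```

```text
pics
{'image': 0, 'fx': 498.8941460694698, 'fy': 498.8941460694698, 'cx': 315.3917305102199, 'cy': 208.05281696600943, 'origin': array([-0.53094655,  0.25599186,  1.37733195]), 'attitude': array([-0.18343469,  0.27314719,  0.79024924, -0.5169608 ])}
top warmer [([0.515, 0.149, 0.002], 0.9, [225, 228])]
top saucer [([0.384, -0.657, 0.002], 0.82, [447, 183])]
top candle []
top trivet []
top teapot [([0.503, -0.369, -0.001], 0.49, [362, 185])]
top cup [([0.353, -0.269, -0.002], 0.71, [356, 224])]
top teaspoon [([0.345, 0.27, 0.002], 0.64, [204, 281])]
top dropper [([0.539, -0.005, -0.002], 0.61, [265, 210])]
{'image': 0, 'fx': 364.10619490882505, 'fy': 364.10619490882505, 'cx': 317.63771662204346, 'cy': 198.19666419663506, 'origin': array([-0.2003834 , -0.86372565,  0.63053645]), 'attitude': array([ 0.46541661, -0.17110217, -0.30814606,  0.81188511])}
scene warmer [([0.516, 0.147, 0.0], 0.65, [285, 176]), ([0.441, 0.006, -0.0], 0.5, [292, 197])]
scene saucer [([0.388, -0.657, -0.002], 0.93, [461, 320])]
scene candle [([0.442, 0.006, 0.002], 0.53, [292, 196])]
scene trivet [([0.539, -0.0
[... 377 characters left out ...]
1.34957903e+00,  1.23787832e-01,  1.65030311e+00,  4.37196109e-06,
        1.36751028e+00, -8.25919273e-02]), 'joint_velocities': array([-5.77526563e-06,  2.95879029e-05,  8.70838489e-04, -4.58554512e-04,
       -1.25123861e-03, -6.84933544e-05]), 'joint_torque': array([-1.82121861e-03, -4.17585218e+01, -3.60234582e+01,  7.74133927e-02,
        4.28421702e-02,  4.00062490e-06]), 'ee_pos': array([ 0.19442707, -0.62022351,  0.21466225]), 'tcp_rot': array([ 9.88484730e-01,  1.51320651e-01,  1.83897205e-06, -4.42422661e-06]), 'wrist_force': array([-0.29267178, -0.41649624, -0.07389153]), 'torque': array([ 0.02587449,  0.00673415, -0.01640804]), 'grasp_force': 0.0, 'opening': 0.09551937598043875}
```

View pics/top0.png

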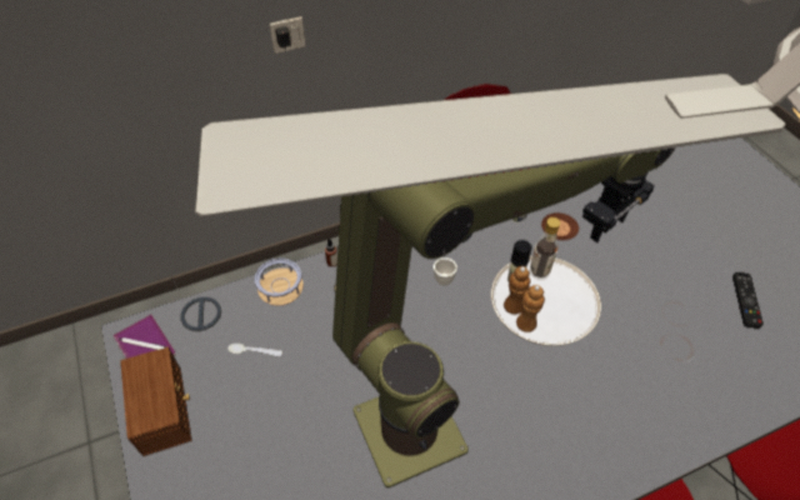

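View pics/scene0.png

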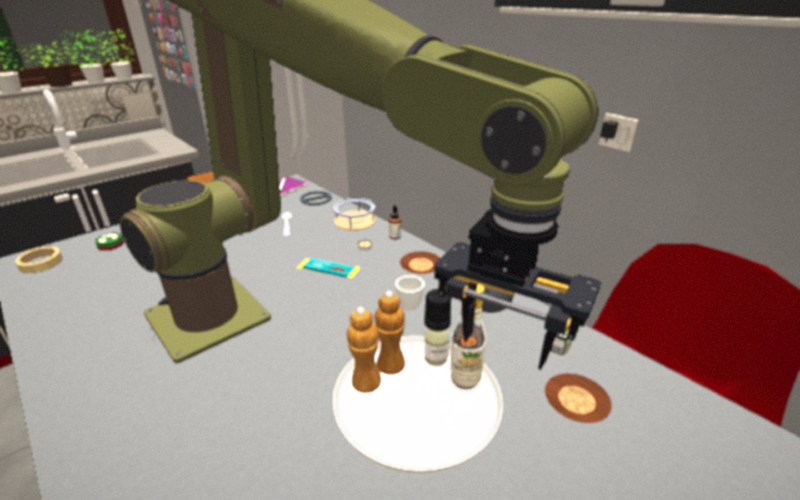

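The top view shows the warmer at (278,283), the trivet at (201,314) and the spoon at (254,349). It also shows the cup at (445,268) and one saucer at (560,226), while the arm hides the middle. The scene view shows the candle at (365,244), saucer-like discs at (420,262) and (578,397), and the dropper at (395,222). I'll move the arm clear to the left and look again.

```bash
python3 -m jog '[[307,-292,-85,0],[307,-292,-85,0],[307,-292,-85,0],[307,-292,-85,0],[307,-292,-85,0],[307,-292,-85,0],[307,-292,-85,0],[426,-673,-85,0],[426,-673,-85,0],[426,-673,-85,0],[426,-673,-85,0],[426,-673,-85,0]]'
python3 -m jog '[[30,-350,0,0],[30,-350,0,0],[30,-350,0,0],[30,-350,0,0],[30,-350,0,0],[30,-350,0,0]]'
python3 - <<'E'
from h import *
for c in ("top","scene"):
    f=grab(c,c+"1.png",scale=1.25)
    for n in ["warmer","saucer","candle","trivet","teapot","cup","teaspoon","dropper"]:
        print(c,n,[(np.round(d["location"],3).tolist(),round(d["conf"],2),[int(1.25*x) for x in w2px(f,d["location"])]) for d in finder.landmark_of(c,n)])
E
```

```text
clock: 2.4
ee_pos: [0.3993, 0.0646, 0.3001]
tcp_rot: [0.989, 0.151, 0.001, 0.0]
wrist_force: [1.6, -0.5, 0.0]
opening: 0.0953
grasp_force: 0.0
clock: 3.15
ee_pos: [0.3223, 0.4081, 0.2996]
tcp_rot: [0.988, 0.153, 0.0, -0.0]
wrist_force: [0.2, -0.8, -0.9]
opening: 0.095
grasp_force: 0.0
top warmer [([0.516, 0.151, -0.002], 0.57, [280, 286])]
top saucer []
top candle [([0.349, 0.271, 0.001], 0.28, [254, 350])]
top trivet [([0.516, 0.375, 0.001], 0.79, [199, 313])]
top teapot [([0.498, -0.366, 0.001], 0.65, [452, 233]), ([0.345, 0.272, -0.0], 0.52, [254, 352])]
top cup []
top teaspoon [([0.346, 0.269, 0.002], 0.74, [255, 351])]
top dropper []
scene warmer [([0.514, 0.146, -0.002], 0.63, [356, 221])]
scene saucer [([0.387, -0.657, 0.002], 0.93, [577, 400]), ([0.491, -0.162, -0.001], 0.7, [421, 264])]
scene candle [([0.439, 0.005, 0.001], 0.48, [365, 246]), ([0.354, -0.262, -0.0], 0.37, [408, 304])]
scene trivet [([0.517, 0.37, 0.002], 0.46, [316, 197])]
scene teapot [([0.503, -0.368, -0.003], 0.94, [487, 299])]
scene cup [([0.356, -0.264, 0.002], 0.83, [409, 303])]
scene teaspoon [([0.348, 0.273, -0.001], 0.63, [286, 223])]
scene dropper [([0.541, -0.006, 0.002], 0.74, [396, 235])]
```

View pics/top1.png

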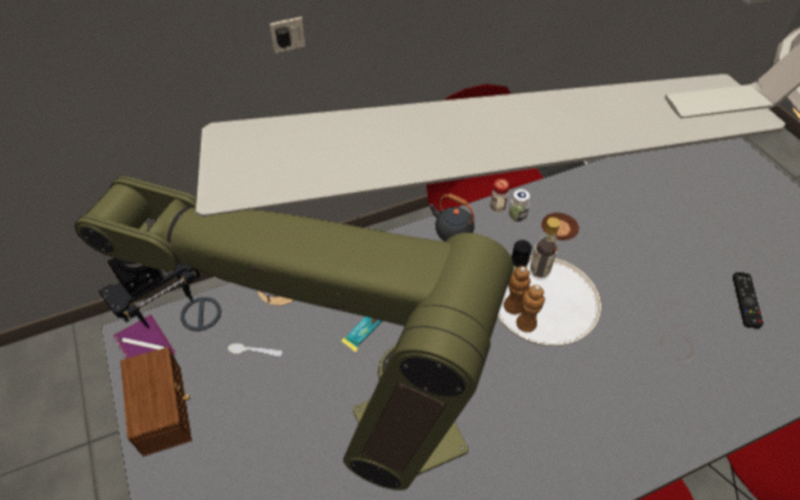

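```bash
python3 - <<'E'
from h import *
f=grab("scene","s2.png",crop=(180,120,440,300),scale=3); print(px2w(f,32,206,0),px2w(f,88,192,0))
E
```

```text
[-0.23948445  0.54349622  0.        ] [-0.07569466  0.52262379  0.        ]
```

View pics/s2.png

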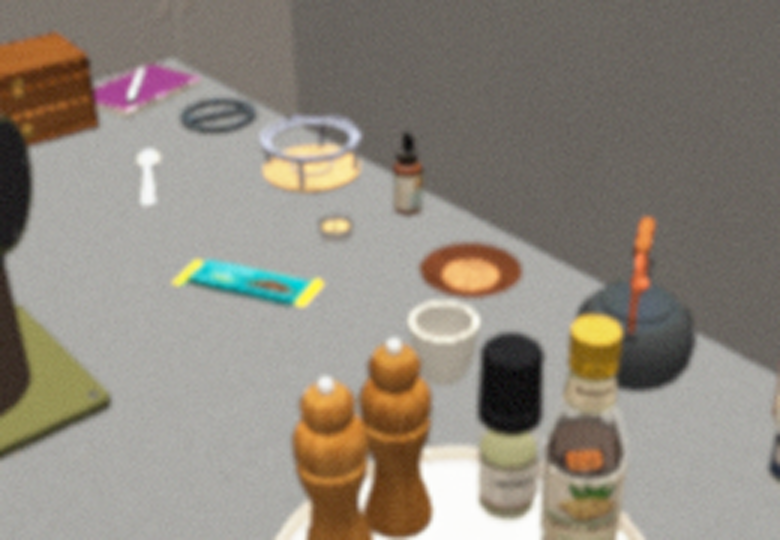

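View pics/scene1.png

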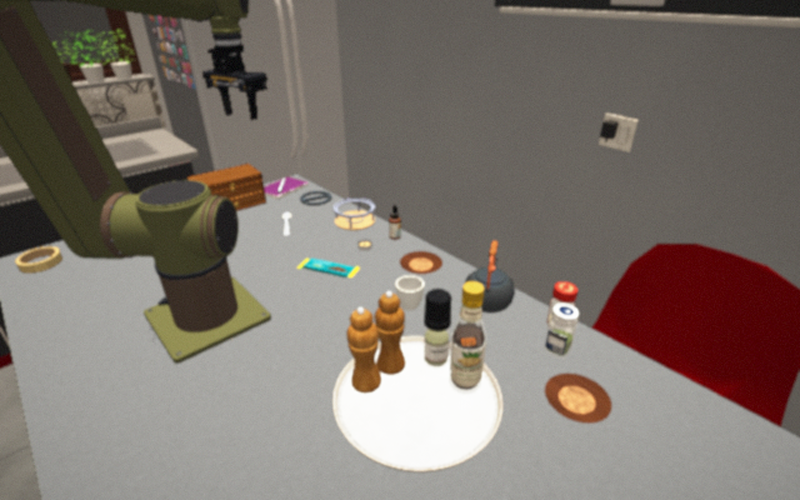

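The saucer candidates in the scene view are (421,264), at y=-0.16, and (577,400), at y=-0.66. Both are dark with a cork pad, so I take the left one at (421,264). The pale hollow ring at (40,258) is not a saucer. The teapot at (487,299) shows its handle edge-on, the candle is at (365,245), and the warmer stands left of the saucer.

```bash
python3 - <<'E'
from h import *
for n in ["candle","warmer","saucer","trivet"]:
    L=[]
    for i in range(4):
        eyes.grab_frame("scene"); L+= [d["location"] for d in finder.landmark_of("scene",n)]
    print(n,np.round(L,4).tolist())
print(togo([0.44,0.005,0.12],np.pi/2))
E
```

```text
candle [[0.4416, 0.0041, 0.0035], [0.3488, 0.2686, -0.0037], [0.4415, 0.0054, 0.0011]]
warmer [[0.5155, 0.1478, 0.0004], [0.5147, 0.1459, 0.0014], [0.5397, -0.0067, 0.0026], [0.5157, 0.1493, 0.0025], [0.5126, 0.1465, -0.0021], [0.5164, 0.3722, -0.0006]]
saucer [[0.3853, -0.6588, 0.0027], [0.4867, -0.1621, -0.0009], [0.3901, -0.6591, 0.0018], [0.4904, -0.1636, -0.0004], [0.5144, 0.1471, -0.0037], [0.3874, -0.6572, 0.0026], [0.4901, -0.1633, -0.0023], [0.3876, -0.6591, -0.0002], [0.4878, -0.1607, -0.0018], [0.3516, 0.2673, -0.0008]]
trivet [[0.5138, 0.3745, -0.0016], [0.5139, 0.3735, -0.0029], [0.5149, 0.3721, -0.0037], [0.5165, 0.3735, -0.0019]]
([np.float64(-8.8), np.float64(417.2), np.float64(179.7), np.float64(0.304)], np.float64(-1.267), array([0.3236, 0.4057, 0.2997]), 5.7)
```

```bash
python3 -m jog '[[-8,417,180,0.304],[-8,417,180,0.304],[-8,417,180,0.304],[-8,417,180,0.304],[-8,417,180,0.304],[-8,417,180,0.304],[-8,417,180,0.304],[-8,417,180,0.304],[-8,417,180,0.304],[-8,417,180,0.304],[-8,417,235,0.304],[-8,417,235,0.304]]' 0.7
python3 - <<'E'
from h import *
print(togo([0.441,0.005,0.005],np.pi/2))
f=grab("scene"); print([(np.round(d["location"],4),d["conf"]) for d in finder.landmark_of("scene","candle")])
E
```

```text
clock: 7.2
ee_pos: [0.4373, 0.0071, 0.0617]
tcp_rot: [1.0, 0.001, -0.004, -0.001]
wrist_force: [0.2, -0.4, -0.2]
opening: 0.0663
grasp_force: 0.0
([np.float64(4.2), np.float64(2.1), np.float64(56.6), np.float64(0.002)], np.float64(-1.569), array([0.4373, 0.0071, 0.0617]), 7.2)
[(array([ 0.4408,  0.003 , -0.0013]), 0.66)]
```

```bash
python3 -m jog '[[0,0,0,0],[0,0,40,0],[0,0,40,0]]'
python3 - <<'E'
from h import *
print(togo([0.441,0.0045,0.005],np.pi/2))
E
```

```text
clock: 7.68
ee_pos: [0.4392, 0.0057, 0.0237]
tcp_rot: [1.0, 0.0, -0.002, -0.0]
wrist_force: [-0.8, -0.4, -0.5]
opening: 0.0665
grasp_force: 0.0
([np.float64(1.9), np.float64(1.2), np.float64(18.7), np.float64(0.0)], np.float64(-1.571), array([0.4392, 0.0057, 0.0237]), 7.67)
```

```bash
python3 -m jog '[[1,1,18,0],[1,1,18,0],[1,1,18,0]]'
python3 -m jog '[[0,0,0,0],[0,0,0,0],[0,0,0,0],[0,0,0,0]]' 0.2
```

```text
clock: 8.05
ee_pos: [0.4429, 0.0043, 0.0083]
tcp_rot: [1.0, -0.0, 0.001, 0.0]
wrist_force: [0.3, 0.2, 0.2]
opening: 0.0662
grasp_force: 0.0
clock: 8.55
ee_pos: [0.4417, 0.0044, 0.0068]
tcp_rot: [1.0, -0.0, 0.0, -0.0]
wrist_force: [-0.5, -0.3, 1.3]
opening: 0.0367
grasp_force: 30.0
```

```bash
python3 -m jog '[[0,0,-45,0],[0,0,-85,0],[40,-75,-90,0],[74,-144,-90,0],[74,-144,-90,0],[74,-144,-90,0],[74,-144,-90,0],[74,-144,-90,0]]'
python3 - <<'E'
from h import *
print(togo([0.5155,0.148,0.0125],np.pi/2))
for i in range(3):
  eyes.grab_frame("scene"); print([(np.round(d["location"],4),d["conf"]) for d in finder.landmark_of("scene","candle")])
grab("scene","c3.png",crop=(250,130,330,190),scale=8)
print(telemetry.get_state()["opening"])
E
```

```text
clock: 9.55
ee_pos: [0.5151, 0.1473, 0.0963]
tcp_rot: [1.0, -0.001, -0.0, 0.0]
wrist_force: [0.3, -0.1, 0.1]
opening: 0.0368
grasp_force: 30.0
([np.float64(0.4), np.float64(-0.7), np.float64(83.8), np.float64(-0.002)], np.float64(-1.572), array([0.5151, 0.1473, 0.0963]), 9.55)
[(array([0.5164, 0.1488, 0.0929]), 0.6)]
[(array([0.515 , 0.1485, 0.095 ]), 0.48)]
[(array([0.5143, 0.1486, 0.0908]), 0.42)]
0.036585708155750386
```

View pics/c3.png

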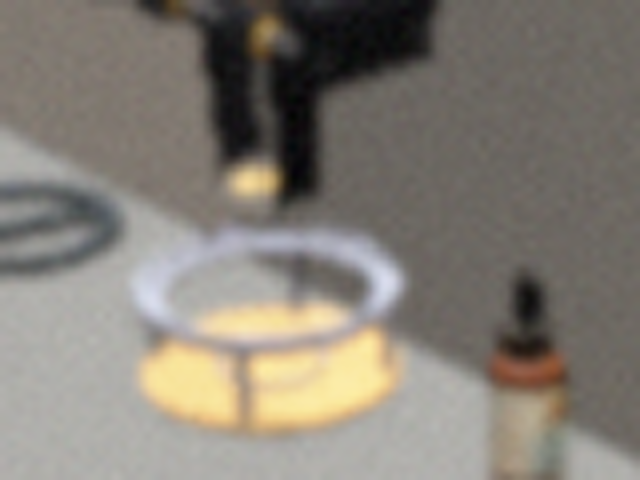

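The candle is held above the ring; in the crop it sits at (250,180) and the ring centre is near (270,285). I'll lower it.

```bash
python3 -m jog '[[0,0,40,0],[0,0,65,0],[0,0,75,0],[0,0,80,0],[0,0,82,0],[0,0,82,0],[0,0,82,0]]'
python3 -m jog '[[0,0,0,0],[0,0,0,0],[0,0,0,0]]' 0.52
python3 -m jog '[[0,0,-40,0],[0,0,-100,0],[0,0,-100,0],[0,0,-100,0]]'
python3 - <<'E'
from h import *
for i in range(3):
  eyes.grab_frame("scene"); print([(np.round(d["location"],4),d["conf"]) for d in finder.landmark_of("scene","candle")])
L=[]
for i in range(2):
  eyes.grab_frame("top"); print([(np.round(d["location"],4),d["conf"]) for d in finder.landmark_of("top","trivet")])
f=grab("scene","c4.png",crop=(235,130,335,190),scale=8)
print(togo([0.5155,0.3735,0.1],np.pi/2))
for p in ([.515,.148,.006],[.515,.3735,.008]): print(w2px(f,p))
E
```

```text
clock: 10.78
ee_pos: [0.5164, 0.1485, 0.0155]
tcp_rot: [1.0, -0.0, 0.001, -0.0]
wrist_force: [-0.7, -0.3, -0.5]
opening: 0.0371
grasp_force: 30.0
clock: 11.15
ee_pos: [0.5158, 0.1484, 0.0147]
tcp_rot: [1.0, -0.0, 0.0, -0.0]
wrist_force: [1.1, -0.3, -0.8]
opening: 0.0495
grasp_force: 0.0
clock: 11.65
ee_pos: [0.5156, 0.1484, 0.1146]
tcp_rot: [1.0, -0.0, 0.0, -0.0]
wrist_force: [-0.2, -0.8, -0.6]
opening: 0.0497
grasp_force: 0.0
[(array([0.5173, 0.1497, 0.007 ]), 0.5)]
[(array([0.5169, 0.1513, 0.0076]), 0.6)]
[(array([0.5163, 0.1493, 0.0067]), 0.39)]
[(array([0.516 , 0.3716, 0.0029]), 0.92)]
[(array([0.5137, 0.3709, 0.0016]), 0.68)]
([np.float64(-0.2), np.float64(-225.1), np.float64(14.4), np.float64(-0.0)], np.float64(-1.571), array([0.5156, 0.1484, 0.1144]), 12.2)
(np.float64(284.87720626091635), np.float64(175.10863779290483))
(np.float64(252.48445216393165), np.float64(156.61015465758703))
```

View pics/c4.png

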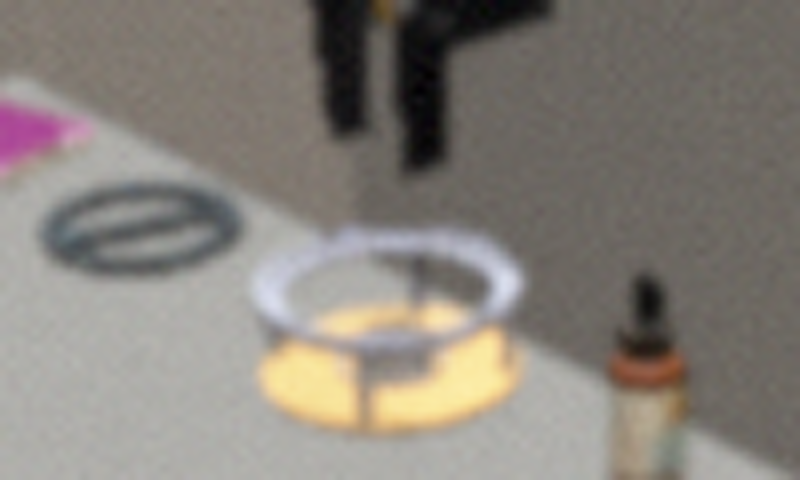

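The candle stands in the socket, with the finder reading z about 7 mm. The trivet bar in the crop runs from (65,243) to (215,212). I'll get its yaw from the top image.

```bash
python3 - <<'E'
from h import *
f=grab("scene"); a,b=px2w(f,243.1,160.4,.008),px2w(f,261.9,156.5,.008); print(a,b,np.arctan2(*(b-a)[1::-1]))
# rectify a patch of the top view round the trivet, 1 mm/px
for c in("top","scene"):
    f=grab(c); cen=np.array([.515,.3725]); w=.07
    src=np.float32([w2px(f,[cen[0]+dx,cen[1]+dy,.008]) for dx,dy in((w,w),(w,-w),(-w,-w),(-w,w))])
    H=cv2.getPerspectiveTransform(src,np.float32([[0,0],[560,0],[560,560],[0,560]]))
    cv2.imwrite(f"pics/tr_{c}.png",cv2.warpPerspective(np.ascontiguousarray(f["image"][:,:,::-1]),H,(560,560)))
a=cv2.imread("pics/tr_top.png");b=cv2.imread("pics/tr_scene.png");cv2.imwrite("pics/tr.png",cv2.resize(np.hstack([a,b]),(800,400)))
E
```

```text
[0.46580074 0.36711797 0.008     ] [0.54484308 0.34774554 0.008     ] -0.24035146101812432
```

View pics/tr.png

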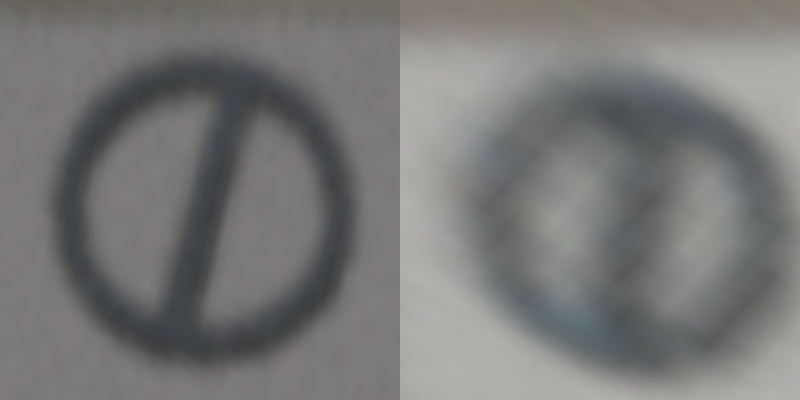

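The rectified top view shows the ring centred near (206,207), with the bar from (178,330) to (235,85). That gives a bar yaw of about -0.235 and a centre of about (0.514, 0.371).

```bash
python3 -m jog '[[-2,-62,0,0.12],[-2,-125,0,0.235],[-2,-187,0,0.235],[-2,-222,0,0.235],[-2,-222,0,0.235],[-2,-222,50,0.235],[-2,-222,90,0.235],[-2,-222,90,0.235],[-2,-222,90,0.235]]' 0.38
python3 - <<'E'
from h import *
print(togo([0.514,0.3715,0.003],1.336), telemetry.get_state()["opening"])
E
```

```text
clock: 13.48
ee_pos: [0.5149, 0.3702, 0.0263]
tcp_rot: [0.993, -0.118, 0.001, -0.001]
wrist_force: [0.4, 0.3, 1.5]
opening: 0.0363
grasp_force: 0.0
([np.float64(-1.2), np.float64(-1.0), np.float64(23.3), np.float64(-0.001)], np.float64(-1.807), array([0.5149, 0.3702, 0.0263]), 13.47) 0.03631430995889525
```

```bash
python3 -m jog '[[-1,0,15,0],[-1,0,22,0],[-1,0,22,0],[-1,0,22,0]]'
python3 -m jog '[[-1,0,1,0],[-1,0,1,0],[-1,0,1,0],[-1,0,1,0]]' 0.02
python3 -m jog '[[0,0,-20,0],[0,0,-60,0],[0,0,-100,0],[0,0,-110,0],[0,0,-110,0]]'
python3 - <<'E'
from h import *
for i in range(3):
  for c in ("scene","top"):
    eyes.grab_frame(c); print(c,[(np.round(d["location"],4),round(d["conf"],2)) for d in finder.landmark_of(c,"trivet")])
print(togo([0.5155,0.149,0.1]))
f=grab("top");cen=np.array([.514,.3715]); w=.07; z=.11
src=np.float32([w2px(f,[cen[0]+dx,cen[1]+dy,z]) for dx,dy in((w,w),(w,-w),(-w,-w),(-w,w))])
H=cv2.getPerspectiveTransform(src,np.float32([[0,0],[560,0],[560,560],[0,560]]))
cv2.imwrite(f"pics/tr2.png",cv2.warpPerspective(np.ascontiguousarray(f["image"][:,:,::-1]),H,(560,560)))
E
```

```text
clock: 13.98
ee_pos: [0.513, 0.3708, 0.0029]
tcp_rot: [0.993, -0.117, 0.0, -0.0]
wrist_force: [0.3, 0.4, -0.4]
opening: 0.0363
grasp_force: 0.0
clock: 14.48
ee_pos: [0.5119, 0.371, 0.0018]
tcp_rot: [0.993, -0.117, 0.0, -0.0]
wrist_force: [0.1, 0.3, 0.1]
opening: 0.0116
grasp_force: 29.9
clock: 15.1
ee_pos: [0.512, 0.371, 0.1124]
tcp_rot: [0.993, -0.117, 0.001, -0.0]
wrist_force: [-0.2, 0.8, -2.5]
opening: 0.0116
grasp_force: 29.9
scene [(array([0.5144, 0.3721, 0.1077]), 0.45)]
top [(array([0.5125, 0.3711, 0.1089]), 0.76)]
scene [(array([0.5128, 0.3718, 0.1065]), 0.57)]
top [(array([0.5133, 0.3713, 0.1059]), 0.6)]
scene [(array([0.5127, 0.3705, 0.1064]), 0.56)]
top [(array([0.5156, 0.3709, 0.1096]), 0.65)]
([np.float64(55.3), np.float64(214.9), np.float64(11.5)], np.float64(-1.806), array([0.5118, 0.3708, 0.1115]), 15.7)
```

View pics/tr2.png

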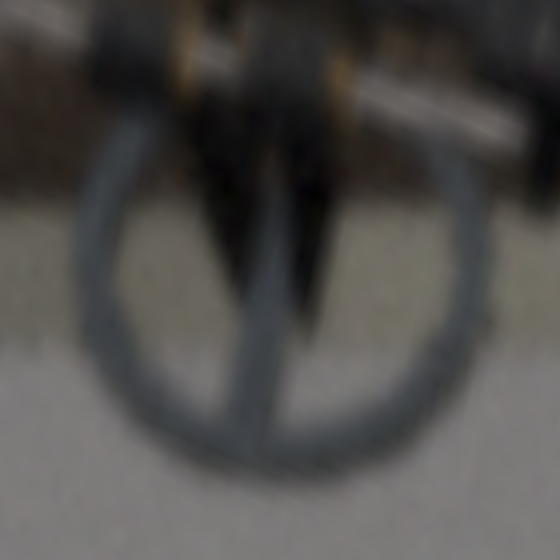

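```bash
python3 -m jog '[[14,54,0,0],[28,108,0,0],[42,162,0,0],[53,215,0,0],[53,215,0,0],[53,215,0,0],[53,215,0,0]]'
python3 - <<'E'
from h import *
for n in ("trivet","warmer"):
 for c in ("scene","top"):
  L=[]
  for i in range(3):
    eyes.grab_frame(c); L+=[d["location"] for d in finder.landmark_of(c,n)]
  print(n,c,np.round(L,4).tolist())
print(togo([0.5135,0.1485,0.054]))
f=grab("scene","c5.png",crop=(245,130,325,190),scale=8)
E
```

```text
clock: 16.62
ee_pos: [0.5134, 0.1505, 0.1118]
tcp_rot: [0.993, -0.117, 0.0, -0.0]
wrist_force: [-0.0, 1.1, -1.9]
opening: 0.0114
grasp_force: 29.9
trivet scene [[0.5158, 0.152, 0.1111], [0.5158, 0.152, 0.1076], [0.5161, 0.1508, 0.1067]]
trivet top [[0.5163, 0.1504, 0.1086], [0.5156, 0.1478, 0.1083], [0.5123, 0.1436, 0.0052], [0.5153, 0.1485, 0.1098]]
warmer scene [[0.5146, 0.1466, 0.0012], [0.5141, 0.1466, 0.0011], [0.517, 0.1471, -0.0013]]
warmer top [[0.5159, 0.1514, 0.0004], [0.5141, 0.1523, 0.0009], [0.5116, 0.147, 0.0073], [0.5136, 0.1513, 0.0028], [0.3551, -0.2657, -0.0038]]
([np.float64(0.4), np.float64(0.8), np.float64(57.7)], np.float64(-1.806), array([0.5133, 0.1494, 0.1117]), 17.82)
```

View pics/c5.png

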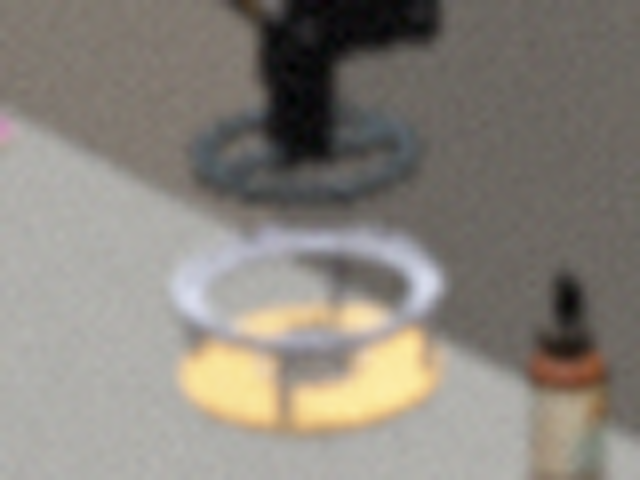

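The held trivet (crop centre about (305,150)) is over the ring (crop centre about (307,290)), and the finder agrees to 1–2 mm. I'll lower it.

```bash
python3 -m jog '[[-1,0,35,0],[-1,0,50,0],[-1,0,57,0],[-1,0,60,0],[-1,0,60,0]]'
python3 -m jog '[[0,0,2,0],[0,0,4,0],[0,0,4,0],[0,0,4,0]]'
python3 - <<'E'
from h import *
f=grab("scene","c6.png",crop=(245,130,325,190),scale=8)
for i in range(2):
    eyes.grab_frame("scene"); print([np.round(d["location"],4) for d in finder.landmark_of("scene","trivet")])
E
```

```text
clock: 18.5
ee_pos: [0.5128, 0.1498, 0.0523]
tcp_rot: [0.993, -0.117, 0.0, -0.0]
wrist_force: [-1.1, 0.6, -1.6]
opening: 0.0117
grasp_force: 29.9
clock: 19.0
ee_pos: [0.5123, 0.1496, 0.0477]
tcp_rot: [0.993, -0.117, 0.0, 0.0]
wrist_force: [-0.3, 0.2, -1.1]
opening: 0.0116
grasp_force: 29.9
[array([0.5154, 0.1507, 0.0457])]
[array([0.5168, 0.1519, 0.0426]), array([ 0.488 , -0.161 , -0.0008])]
```

View pics/c6.png

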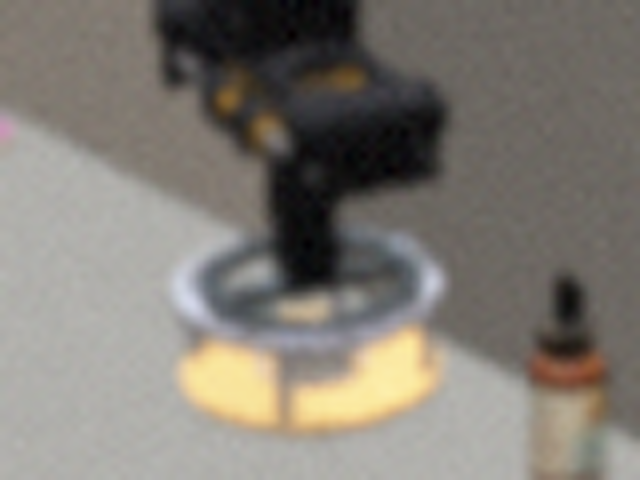

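The trivet sits inside the lip. I'll release, retreat and look at the teapot.

```bash
python3 -m jog '[[0,0,1,0],[0,0,1,0],[0,0,1,0],[0,0,1,0]]' 0.33
python3 -m jog '[[0,0,-20,0],[0,0,-80,0],[0,0,-140,0],[0,0,-200,0],[0,0,-200,0]]'
python3 - <<'E'
from h import *
for n in ("trivet","teapot"):
 for c in ("scene","top"):
  L=[]
  for i in range(2):
    eyes.grab_frame(c); L+=[d["location"] for d in finder.landmark_of(c,n)]
  print(n,c,np.round(L,4).tolist())
f=grab("scene"); a=f["image"][140:255,270:430,::-1]
g=grab("top"); b=g["image"][140:255,290:450,::-1]; 
cv2.imwrite("pics/pot.png",cv2.resize(np.vstack([a,b]),(560,805)[:2] if 0 else (416,598),interpolation=cv2.INTER_CUBIC))
a2=cv2.resize(f["image"][180:260,340:430,::-1],(540,480),interpolation=cv2.INTER_CUBIC); b2=cv2.resize(g["image"][140:220,330:420,::-1],(540,480),interpolation=cv2.INTER_CUBIC)
cv2.imwrite("pics/pot.png",cv2.resize(np.hstack([a2,b2]),(800,356)))
E
```

```text
clock: 19.75
ee_pos: [0.5124, 0.1497, 0.0468]
tcp_rot: [0.993, -0.117, 0.0, -0.0]
wrist_force: [0.9, 0.8, -0.7]
opening: 0.031
grasp_force: 0.0
clock: 20.38
ee_pos: [0.5155, 0.1503, 0.2541]
tcp_rot: [0.993, -0.117, 0.006, -0.002]
wrist_force: [0.6, -0.3, -0.2]
opening: 0.0311
grasp_force: 0.0
trivet scene [[0.518, 0.1506, 0.0424], [0.5141, 0.1484, 0.0427]]
trivet top [[0.5152, 0.1495, 0.0461], [0.5155, 0.1506, 0.0458]]
teapot scene [[0.502, -0.3676, -0.0019], [0.5142, 0.1462, 0.0018], [0.5042, -0.368, -0.0015]]
teapot top [[0.4999, -0.3649, -0.0018], [0.5013, -0.3681, 0.0009]]
```

View pics/pot.png

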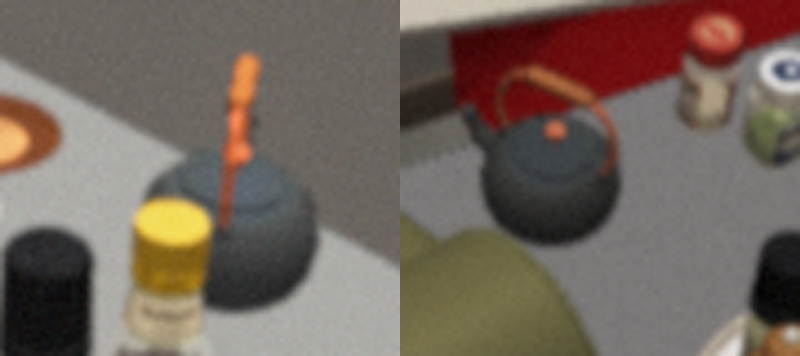

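The top crop (right half) shows the spout at upper left, tip near (468,115), and the wooden grip from (525,75) to (590,98). I'll fit the yaw.

```bash
python3 - <<'E'
from h import *
from scipy.optimize import least_squares
g=grab("top"); f=grab("scene")
A,B=px2w(g,358.1,156.9,.138),px2w(g,372.8,162.1,.138); print("grip ends",A,B,(A+B)/2,np.arctan2(*(A-B)[1::-1]))
S=px2w(g,345.3,165.9,.085); print("spout",S,np.arctan2(S[1]+.367,S[0]-.502))
C,D=px2w(f,395.6,194,.138),px2w(f,393.6,204,.138); print("scene grip",C,D,(C+D)/2,np.arctan2(*(C-D)[1::-1]))
for c in (f,g):
  hsv=cv2.cvtColor(c["image"],cv2.COLOR_RGB2HSV); m=(hsv[...,0]<16)&(hsv[...,1]>140)&(hsv[...,2]>150)
  x,y=(380,180) if c is f else (350,150)
  vs,us=np.nonzero(m[y:y+35,x:x+40]); print(len(us),us.min()+x,us.max()+x,vs.min()+y,vs.max()+y)
E
```

```text
grip ends [ 0.52143231 -0.35128068  0.138     ] [ 0.47900461 -0.38613478  0.138     ] [ 0.50021846 -0.36870773  0.138     ] 0.6877103050064209
spout [ 0.54511127 -0.3160506   0.085     ] 0.868536603400423
scene grip [ 0.51791868 -0.35823035  0.138     ] [ 0.47286383 -0.38733213  0.138     ] [ 0.49539125 -0.37278124  0.138     ] 0.5735009387662298
98 391 397 193 214
31 359 374 156 170
```

```bash
python3 - <<'E'
from h import *
s=telemetry.get_state(); M=R.from_quat(s["tcp_rot"]).as_matrix(); print(np.round(s["joint_pos"],3), np.arctan2(M[1,0],M[0,0]), s["ee_pos"],s["clock"])
f=eyes.grab_frame("top")
for i in range(3):
    for c in("top","scene"):
        eyes.grab_frame(c); print(c,[np.round(d["location"],4).tolist() for d in finder.landmark_of(c,"saucer")])
E
```

```text
[ 0.184 -0.154  1.871  0.     1.424  1.99 ] -0.235249015716879 [0.51232872 0.14963788 0.24671914] 21.375
top [[0.3862, -0.655, 0.0004]]
scene [[0.387, -0.6599, 0.0002], [0.4881, -0.1629, -0.005]]
top [[0.3844, -0.6559, 0.0006]]
scene [[0.4888, -0.1637, -0.0018], [0.3896, -0.6594, 0.0016]]
top [[0.386, -0.6549, 0.0009]]
scene [[0.3884, -0.6576, 0.0008], [0.4873, -0.1625, -0.0033]]
```

Rotating the long way brings j6 to about -2.87, inside the -2.91 limit. I'll go above the teapot grip.

```bash
python3 -m jog '[[12,56,0,-0.1],[25,112,0,-0.2],[37,168,0,-0.3],[50,225,0,-0.4],[62,281,0,-0.5],[74,337,0,-0.6],[86,394,0,-0.7],[98,450,0,-0.8],[110,506,20,-0.885],[110,506,45,-0.885],[110,506,57,-0.885],[110,506,57,-0.885]]' 0.55
python3 - <<'E'
from h import *
print(togo([0.501,-0.368,0.117],0.65+np.pi/2))
for c in("top","scene"):
  for i in range(3):
    eyes.grab_frame(c); print(c,[np.round(d["location"],4).tolist() for d in finder.landmark_of(c,"teapot")])
f=grab("scene");g=grab("top")
a2=cv2.resize(f["image"][160:250,340:440,::-1],(500,450),interpolation=cv2.INTER_CUBIC); b2=cv2.resize(g["image"][120:210,320:420,::-1],(500,450),interpolation=cv2.INTER_CUBIC)
cv2.imwrite("pics/pot2.png",cv2.resize(np.hstack([a2,b2]),(800,360)))
E
```

```text
clock: 23.52
ee_pos: [0.501, -0.3672, 0.1886]
tcp_rot: [0.948, 0.32, -0.001, -0.001]
wrist_force: [-0.2, -0.2, 0.2]
opening: 0.0522
grasp_force: 0.0
([np.float64(-0.5), np.float64(0.8), np.float64(71.6), np.float64(0.0)], np.float64(-0.92), array([ 0.501 , -0.3672,  0.1886]), 23.52)
top [[0.4996, -0.3657, -0.0008]]
top [[0.5023, -0.3669, -0.0014]]
top [[0.5025, -0.3699, 0.0034]]
scene [[0.501, -0.368, -0.0012], [0.3485, 0.2704, -0.0035]]
scene [[0.5017, -0.3681, -0.001]]
scene [[0.5029, -0.37, -0.0017]]
```

View pics/pot2.png

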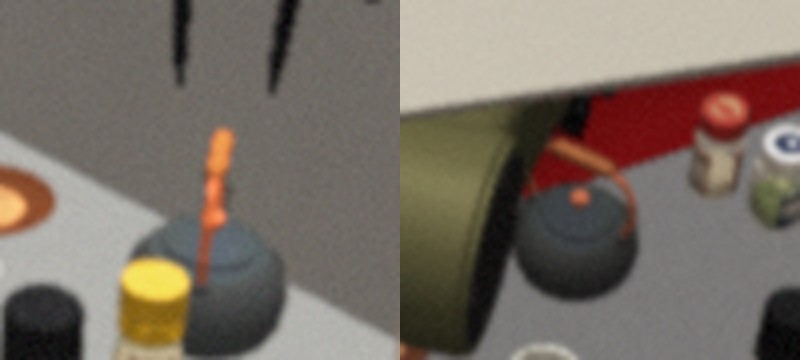

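The fingers straddle the grip (left half, tips at (180,85) and (272,92), grip at (222,130)). I'll descend and grasp.

```bash
python3 -m jog '[[0,1,40,0],[0,1,65,0],[0,1,71,0],[0,1,71,0],[0,1,71,0]]'
python3 -m jog '[[0,0,0,0],[0,0,0,0],[0,0,0,0],[0,0,0,0]]' 0.02
```

```text
clock: 24.85
ee_pos: [0.5028, -0.3696, 0.1204]
tcp_rot: [0.948, 0.319, 0.001, 0.001]
wrist_force: [-0.1, -0.2, 0.0]
opening: 0.0521
grasp_force: 0.0
clock: 25.35
ee_pos: [0.502, -0.3689, 0.1187]
tcp_rot: [0.948, 0.319, 0.0, 0.0]
wrist_force: [0.7, -0.4, -0.2]
opening: 0.0177
grasp_force: 0.0
```

```bash
python3 -m jog '[[0,0,0,0],[0,0,0,0],[0,0,-15,0],[0,0,-30,0],[0,0,-30,0]]'
```

```text
clock: 25.98
ee_pos: [0.503, -0.3696, 0.1509]
tcp_rot: [0.948, 0.319, 0.001, 0.002]
wrist_force: [-0.4, 0.2, -5.6]
opening: 0.0126
grasp_force: 30.0
```

```bash
python3 -m jog '[[0,0,-25,-0.05],[0,0,-65,-0.18],[0,0,-105,-0.34],[28,-35,-120,-0.5],[56,-70,-120,-0.66],[84,-105,-120,-0.82],[112,-140,-120,-0.98],[140,-175,-120,-1.14],[168,-210,-120,-1.3],[196,-245,-120,-1.46],[224,-280,-120,-1.62],[252,-315,-120,-1.78]]'
python3 - <<'E'
from h import *
s=telemetry.get_state(); print(togo([0.515,0.1495,0.27]),np.round(s["joint_pos"],3))
E
```

```text
clock: 27.48
ee_pos: [0.5115, 0.0359, 0.2683]
tcp_rot: [0.346, 0.938, -0.0, -0.0]
wrist_force: [1.5, -0.1, -5.7]
opening: 0.0132
grasp_force: 30.0
([np.float64(71.1), np.float64(88.7), np.float64(-1.7)], np.float64(0.864), array([0.5115, 0.0359, 0.2683]), 27.48) [-0.035 -0.213  1.886  0.     1.469 -0.899]
```

```bash
python3 -m jog '[[24,30,0,-0.17],[48,60,0,-0.34],[71,88,0,-0.51],[71,88,0,-0.68],[71,88,0,-0.85],[71,88,0,-1.02],[71,88,0,-1.19],[71,88,0,-1.36],[71,88,0,-1.53],[71,88,0,-1.7],[71,88,0,-1.87],[71,88,0,-2.0]]'
python3 -m jog '[[0,0,0,-0.08],[0,0,0,-0.16],[0,0,0,-0.18],[0,0,0,-0.18],[0,0,0,-0.18]]'
python3 - <<'E'
from h import *
s=telemetry.get_state(); print(togo([0.515,0.1495,0.27]),np.round(s["joint_pos"],3))
for n in ("teapot","trivet","warmer"):
 for c in("top","scene"):
  L=[]
  for i in range(2):
    eyes.grab_frame(c); L+=[np.round(d["location"],4).tolist() for d in finder.landmark_of(c,n)]
  print(n,c,L)
E
```

```text
clock: 28.98
ee_pos: [0.5153, 0.1473, 0.2681]
tcp_rot: [-0.602, 0.798, 0.0, -0.0]
wrist_force: [-0.1, 0.1, -5.6]
opening: 0.0129
grasp_force: 30.0
clock: 29.6
ee_pos: [0.5157, 0.1474, 0.2685]
tcp_rot: [-0.67, 0.743, 0.0, -0.0]
wrist_force: [0.6, 0.9, -6.4]
opening: 0.0126
grasp_force: 30.0
([np.float64(-2.0), np.float64(0.9), np.float64(-1.5)], np.float64(3.038), array([0.5157, 0.1474, 0.2685]), 29.6) [ 0.178 -0.158  1.838  0.     1.461 -2.86 ]
teapot top [[0.5172, 0.1601, 0.1513], [0.5154, 0.1507, 0.0445]]
teapot scene [[0.5164, 0.1601, 0.1506], [0.5169, 0.1612, 0.1478]]
trivet top [[0.5162, 0.1538, 0.0433], [0.5138, 0.1625, 0.1522], [0.5146, 0.1483, 0.0454]]
trivet scene [[0.5159, 0.1513, 0.0462], [0.5153, 0.1495, 0.042], [0.5385, -0.0052, 0.001]]
warmer top [[0.5145, 0.151, 0.001], [0.5214, 0.1544, 0.0016]]
warmer scene [[0.5141, 0.1458, -0.0001], [0.513, 0.1469, 0.0005], [0.3566, -0.2624, 0.0022]]
```

The held teapot's origin reads 13 mm behind the TCP, opposite the spout, in both cameras. It has pitched about 6° nose-down in the pinch. I'll bring the foot's front edge down first, then pivot it flat.

```bash
python3 -m jog '[[4,1,15,0],[10,1,35,0],[10,1,55,0],[10,1,70,0],[10,1,78,0],[10,1,82,0],[10,1,82,0],[10,1,82,0]]'
python3 - <<'E'
from h import *
s=telemetry.get_state(); print(togo([0.515,0.1505,0.1715]),np.round(s["joint_pos"],3),s["wrist_force"],s["torque"])
for c in("top","scene"):
  L=[]
  for i in range(4):
    eyes.grab_frame(c); L+=[np.round(d["location"],4).tolist() for d in finder.landmark_of(c,"teapot")]
  print(c,L)
E
```

```text
clock: 31.8
ee_pos: [0.5143, 0.1377, 0.1876]
tcp_rot: [-0.67, 0.742, -0.0, 0.001]
wrist_force: [-0.0, 1.0, -6.0]
opening: 0.0125
grasp_force: 30.0
([np.float64(-12.8), np.float64(0.6), np.float64(16.1)], np.float64(3.039), array([0.5143, 0.1377, 0.1876]), 31.8) [ 0.161 -0.121  1.941  0.     1.32  -2.878] [-0.02662057  0.97626    -6.00262329] [0.11827144 0.00445253 0.01689163]
top [[0.5146, 0.1499, 0.0667], [0.5146, 0.1508, 0.0684], [0.5131, 0.1535, 0.0671], [0.5131, 0.1565, 0.0697]]
scene [[0.5188, 0.1522, 0.0656], [0.5142, 0.1498, 0.0665], [0.5171, 0.1546, 0.0679], [0.5185, 0.1519, 0.0664]]
```

```bash
python3 -m jog '[[0,0,3,0],[0,0,6,0],[0,0,8,0],[0,0,8,0]]'
python3 -m jog '[[0,0,1,0],[0,0,2,0],[0,0,2,0],[0,0,2,0]]'
```

```text
clock: 33.1
ee_pos: [0.5135, 0.1375, 0.1782]
tcp_rot: [-0.67, 0.742, 0.0, -0.0]
wrist_force: [-0.3, 0.2, -5.6]
opening: 0.0124
grasp_force: 30.0
clock: 33.6
ee_pos: [0.5137, 0.1376, 0.1767]
tcp_rot: [-0.67, 0.742, -0.0, 0.0]
wrist_force: [-0.0, 0.5, -5.7]
opening: 0.0126
grasp_force: 30.0
```

```bash
python3 -m jog '[[0,0,1,0],[0,0,2,0],[0,0,2,0],[0,0,2,0]]'
```

```text
clock: 34.1
ee_pos: [0.5137, 0.1376, 0.1747]
tcp_rot: [-0.67, 0.742, -0.0, 0.0]
wrist_force: [0.9, 0.6, -6.1]
opening: 0.0129
grasp_force: 30.0
```

```bash
python3 -m jog '[[0,0,1,0],[0,0,2,0],[0,0,2,0]]'; python3 - <<'E'
from h import *
for c in("top","scene"):
  L=[]
  for i in range(3):
    eyes.grab_frame(c); L+=[np.round(d["location"],4).tolist() for d in finder.landmark_of(c,"teapot")]
  print(c,L)
s=telemetry.get_state(); print(s["wrist_force"],s["torque"])
E
```

```text
clock: 34.48
ee_pos: [0.5144, 0.1379, 0.1743]
tcp_rot: [-0.67, 0.742, -0.0, 0.001]
wrist_force: [-1.8, 1.7, 3.7]
opening: 0.0129
grasp_force: 30.0
top [[0.5137, 0.1552, 0.0559], [0.5124, 0.1519, 0.0539]]
scene [[0.5151, 0.1472, 0.056], [0.5146, 0.1508, 0.0564], [0.516, 0.1511, 0.0555]]
[-1.09243311  1.8359065   5.70047584] [ 0.3334568  0.5508506 -0.0144825]
```

```bash
python3 - <<'E'
from h import *
f=grab("scene");g=grab("top")
u,v=map(int,w2px(f,[.515,.15,.1])); a=cv2.resize(f["image"][v-40:v+40,u-50:u+50,::-1],(750,600),interpolation=cv2.INTER_CUBIC)
u2,v2=map(int,w2px(g,[.515,.15,.1])); b=cv2.resize(g["image"][v2-40:v2+40,u2-33:u2+33,::-1],(495,600),interpolation=cv2.INTER_CUBIC)
im=np.hstack([a,b]); s=800/im.shape[1]; print(u,v,u2,v2,im.shape)
cv2.imwrite("pics/p14.png",cv2.resize(im,None,fx=s,fy=s))
E
```

```text
283 151 220 211 (600, 1245, 3)
```

View pics/p14.png

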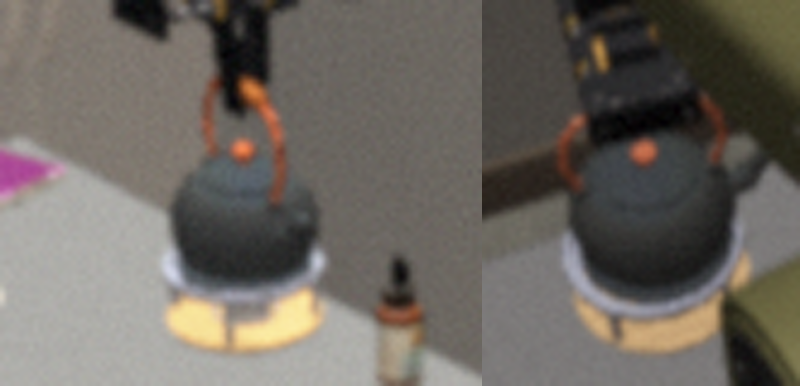

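The pot sits on the trivet inside the ring. The knob is at (243,148) in the left half and (643,150) in the right, so I'll triangulate it to tell tilt from an off-centre grip.

```bash
python3 - <<'E'
from h import *
f=grab("scene");g=grab("top")
def ray(c,u,v):
    d=rot(c)@np.array([(u-c["cx"])/c["fx"],-(v-c["cy"])/c["fy"],-1.]); return np.array(c["origin"]),d/np.linalg.norm(d)
def knob(c,u,v):
    hsv=cv2.cvtColor(c["image"],cv2.COLOR_RGB2HSV); m=(hsv[...,0]<14)&(hsv[...,1]>120)&(hsv[...,2]>110)
    w=m[v-4:v+5,u-4:u+5]; vs,us=np.nonzero(w); return us.mean()+u-4,vs.mean()+v-4
pf,pg=knob(f,283,142),knob(g,220,202); print(pf,pg)
A=[];b=[]
for o,d in (ray(f,*pf),ray(g,*pg)):
    P=np.eye(3)-np.outer(d,d); A.append(P); b.append(P@o)
x,*_=np.linalg.lstsq(np.vstack(A),np.hstack(b),rcond=None); print("knob",x,telemetry.get_state()["ee_pos"])
for y in (.1385,.145,.1515): print(y,w2px(f,[.515,y,.14]),w2px(g,[.515,y,.14]))
E
```

```text
(np.float64(283.0), np.float64(141.64705882352942)) (np.float64(220.1578947368421), np.float64(202.1578947368421))
knob [0.51375395 0.14370482 0.14334061] [0.51448076 0.13796615 0.17425081]
0.1385 (np.float64(284.4243321590832), np.float64(142.59590570708679)) (np.float64(221.817363878744), np.float64(202.39416066191825))
0.145 (np.float64(283.33913871468053), np.float64(142.09414237035023)) (np.float64(219.8600655681331), np.float64(203.03165027141122))
0.1515 (np.float64(282.26092989502564), np.float64(141.5956085302876)) (np.float64(217.89890183488524), np.float64(203.67039884421808))
```

The knob and origin positions confirm a tilt of about 6°. I'll pivot it flat by moving the grip back while lowering.

```bash
python3 -m jog '[[-2,0,-1,0],[-4,0,-0.5,0],[-6,0,-0.5,0],[-6,0,-0.5,0]]'
python3 -m jog '[[-2,0,0.5,0],[-4,0,1,0],[-6,0,1,0],[-7,0,1,0],[-7,0,1,0]]'
python3 - <<'E'
from h import *
for c in("top","scene"):
  L=[]
  for i in range(3):
    eyes.grab_frame(c); L+=[np.round(d["location"],4).tolist() for d in finder.landmark_of(c,"teapot")]
  print(c,L)
s=telemetry.get_state(); print(s["wrist_force"],s["torque"])
E
```

```text
clock: 35.78
ee_pos: [0.5143, 0.1436, 0.173]
tcp_rot: [-0.67, 0.742, -0.0, -0.0]
wrist_force: [-0.7, -0.3, 1.9]
opening: 0.0128
grasp_force: 30.0
clock: 36.4
ee_pos: [0.5148, 0.1503, 0.172]
tcp_rot: [-0.67, 0.742, 0.0, -0.0]
wrist_force: [-3.4, -2.7, 3.1]
opening: 0.0131
grasp_force: 30.0
top [[0.5119, 0.1518, 0.0509], [0.5137, 0.1529, 0.0532], [0.5149, 0.1498, 0.0522], [0.5136, 0.1514, 0.0428]]
scene [[0.5164, 0.1478, 0.0544], [0.5161, 0.1511, 0.0504]]
[-2.72209851 -2.83790832  2.12562785] [-0.60092685  0.67606492 -0.07027409]
```

```bash
python3 -m jog '[[0,0,0,0],[0,0,0,0],[0,0,0,0],[0,0,0,0]]' 0.4
python3 -m jog '[[0,0,-20,0],[0,0,-70,0.1],[0,0,-110,0.25],[0,0,-110,0.25]]'
python3 - <<'E'
from h import *
for n in("teapot","cup"):
 for c in("top","scene"):
  L=[]
  for i in range(3):
    eyes.grab_frame(c); L+=[np.round(d["location"],4).tolist() for d in finder.landmark_of(c,n)]
  print(n,c,L)
f=grab("scene");g=grab("top")
def ray(c,u,v):
    d=rot(c)@np.array([(u-c["cx"])/c["fx"],-(v-c["cy"])/c["fy"],-1.]); return np.array(c["origin"]),d/np.linalg.norm(d)
def knob(c):
    hsv=cv2.cvtColor(c["image"],cv2.COLOR_RGB2HSV); m=((hsv[...,0]<14)&(hsv[...,1]>120)&(hsv[...,2]>110))
    u,v=[int(round(t)) for t in w2px(c,[.515,.15,.14])]; w=m[v-4:v+5,u-4:u+5]; vs,us=np.nonzero(w); return us.mean()+u-4,vs.mean()+v-4
A=[];b=[]
for o,d in (ray(f,*knob(f)),ray(g,*knob(g))):
    P=np.eye(3)-np.outer(d,d); A.append(P); b.append(P@o)
x,*_=np.linalg.lstsq(np.vstack(A),np.hstack(b),rcond=None); print("knob",x)
s=telemetry.get_state(); print(togo([0.354,-0.264,.2]),np.round(s["joint_pos"],3))
E
```

```text
clock: 37.5
ee_pos: [0.5153, 0.1507, 0.1722]
tcp_rot: [-0.67, 0.742, -0.0, 0.0]
wrist_force: [0.3, 0.7, 0.3]
opening: 0.0376
grasp_force: 0.0
clock: 38.0
ee_pos: [0.5174, 0.151, 0.2888]
tcp_rot: [-0.572, 0.82, -0.002, 0.005]
wrist_force: [-0.5, -0.2, -0.5]
opening: 0.0378
grasp_force: 0.0
teapot top [[0.5117, 0.1505, 0.0551], [0.5137, 0.1552, 0.0537], [0.5139, 0.1552, 0.0544]]
teapot scene [[0.5153, 0.1489, 0.0527], [0.5161, 0.1537, 0.0545], [0.5146, 0.1508, 0.052]]
cup top [[0.3484, 0.2725, 0.0006], [0.5137, 0.1495, 0.0423]]
cup scene [[0.3595, -0.2607, -0.0006], [0.3543, -0.266, -0.0004], [0.5382, -0.0026, 0.0007], [0.3563, -0.2656, -0.0008]]
knob [0.51319833 0.14979873 0.14103356]
([np.float64(444.6), np.float64(8.0), np.float64(82.2)], np.float64(2.789), array([0.5151, 0.1505, 0.2822]), 39.3) [ 0.184 -0.163  1.82  -0.     1.484 -2.605]
```

```bash
python3 - <<'E'
from h import *
f=grab("scene")
for n,u,v in (("mill1",292,306),("mill2",312,293),("blackcap",350,286),("bottle",374,304)): print(n,np.round(px2w(f,u,v,.005),3))
E
```

```text
mill1 [ 0.137 -0.384  0.005]
mill2 [ 0.196 -0.383  0.005]
blackcap [ 0.279 -0.427  0.005]
bottle [ 0.279 -0.503  0.005]
```

```bash
python3 -m jog '[[55,1,0,0.17],[110,2,0,0.34],[165,3,0,0.51],[220,4,0,0.68],[275,5,0,0.85],[330,6,0,1.02],[385,7,20,1.19],[444,7,50,1.36],[444,7,80,1.53],[444,7,100,1.7],[444,7,100,1.87],[444,7,100,2.04]]' 1
python3 -m jog '[[0,0,0,0.17],[0,0,0,0.34],[0,0,0,0.51],[0,0,0,0.68],[0,0,0,0.75],[0,0,0,0.75]]'
python3 - <<'E'
from h import *
s=telemetry.get_state(); print(togo([0.355,-0.264,.024],0),np.round(s["joint_pos"],3))
for n in("cup",):
 for c in("top","scene"):
  L=[]
  for i in range(4):
    eyes.grab_frame(c); L+=[np.round(d["location"],4).tolist() for d in finder.landmark_of(c,n)]
  print(n,c,L)
E
```

```text
clock: 40.85
ee_pos: [0.3549, -0.2637, 0.1817]
tcp_rot: [0.402, 0.916, 0.0, -0.0]
wrist_force: [-0.1, 0.4, 0.4]
opening: 0.0951
grasp_force: 0.0
clock: 41.6
ee_pos: [0.3552, -0.2638, 0.1822]
tcp_rot: [0.707, 0.707, -0.0, 0.0]
wrist_force: [0.4, 0.1, 0.1]
opening: 0.0952
grasp_force: 0.0
([np.float64(-0.2), np.float64(-0.2), np.float64(158.2), np.float64(-0.0)], np.float64(-0.0), array([ 0.3552, -0.2638,  0.1822]), 41.6) [-0.76  -0.338  2.129 -0.     1.35  -0.76 ]
cup top [[0.3504, -0.2662, -0.0024], [0.3547, -0.2672, -0.0017], [0.3566, -0.2673, -0.002], [0.3551, -0.2668, -0.002]]
cup scene [[0.3582, -0.2617, -0.0011], [0.3553, -0.2668, 0.0004], [0.3566, -0.2649, 0.0009]]
```

```bash
python3 -m jog '[[-2,0,50,0],[-2,0,100,0],[-2,0,140,0],[-2,0,155,0],[-2,0,157,0],[-2,0,157,0],[-2,0,157,0]]'
python3 -m jog '[[0,0,0,0],[0,0,0,0],[0,0,0,0],[0,0,0,0],[0,0,0,0]]' 0.5
```

```text
clock: 43.28
ee_pos: [0.3563, -0.2668, 0.027]
tcp_rot: [0.707, 0.707, 0.0, 0.002]
wrist_force: [-1.3, 0.1, -0.1]
opening: 0.0949
grasp_force: 0.0
clock: 43.9
ee_pos: [0.3553, -0.2658, 0.0252]
tcp_rot: [0.707, 0.707, 0.0, 0.0]
wrist_force: [1.0, -0.4, -0.8]
opening: 0.0605
grasp_force: 30.0
```

```bash
python3 -m jog '[[0,0,-20,0],[0,0,-60,0],[0,0,-80,0],[0,0,-80,0]]'
python3 - <<'E'
from h import *
for n in("saucer","cup"):
 for c in("top","scene"):
  L=[]
  for i in range(3):
    eyes.grab_frame(c); L+=[np.round(d["location"],4).tolist() for d in finder.landmark_of(c,n)]
  print(n,c,L)
for c in("top","scene"):
    f=grab(c); w=.07; cen=np.array([.488,-.162])
    src=np.float32([w2px(f,[cen[0]+dx,cen[1]+dy,.005]) for dx,dy in((w,w),(w,-w),(-w,-w),(-w,w))])
    H=cv2.getPerspectiveTransform(src,np.float32([[0,0],[280,0],[280,280],[0,280]]))
    im=cv2.warpPerspective(np.ascontiguousarray(f["image"][:,:,::-1]),H,(280,280))
    hsv=cv2.cvtColor(im,cv2.COLOR_BGR2HSV)
    m=((hsv[...,0]>5)&(hsv[...,0]<22)&(hsv[...,1]>90)&(hsv[...,2]>150)).astype(np.uint8)
    n,lab,st,ce=cv2.connectedComponentsWithStats(m); 
    for k in range(1,n):
        if st[k,4]>800: print(c,st[k].tolist(),"centre",cen[0]+w-ce[k,1]/2000,cen[1]+w-ce[k,0]/2000)
print(togo([0.4885,-.162,.1]))
E
```

```text
clock: 44.4
ee_pos: [0.356, -0.2666, 0.1067]
tcp_rot: [0.707, 0.707, 0.0, 0.002]
wrist_force: [0.2, 0.0, -1.8]
opening: 0.0607
grasp_force: 30.0
saucer top [[0.3829, -0.6553, 0.0003], [0.3841, -0.6536, -0.0011], [0.3872, -0.6561, -0.001]]
saucer scene [[0.3862, -0.6576, -0.0012], [0.4928, -0.1616, -0.0031], [0.4901, -0.1613, 0.0008], [0.389, -0.6593, 0.0026], [0.4872, -0.1607, -0.002], [0.3862, -0.6599, -0.0]]
cup top [[0.353, -0.2667, 0.0798], [0.3579, -0.2663, 0.0804]]
cup scene [[0.3567, -0.2645, 0.0796], [0.3545, -0.2641, 0.0798], [0.3541, -0.2651, 0.0793]]
scene [121, 58, 112, 139, 7534] centre 0.4953194850013274 -0.18230143350146005
([np.float64(103.9), np.float64(133.2), np.float64(5.2)], np.float64(-0.001), array([ 0.3552, -0.2657,  0.1052]), 45.7)
```

```bash
python3 -m jog '[[35,44,0,0],[70,88,0,0],[105,133,0,0],[105,133,0,0],[105,133,0,0],[105,133,0,0]]'
python3 - <<'E'
from h import *
for n in("saucer","cup"):
 for c in("top","scene"):
  L=[]
  for i in range(3):
    eyes.grab_frame(c); L+=[np.round(d["location"],4).tolist() for d in finder.landmark_of(c,n)]
  print(n,c,L)
for c in("top","scene"):
    f=grab(c); w=.07; cen=np.array([.488,-.162])
    src=np.float32([w2px(f,[cen[0]+dx,cen[1]+dy,.005]) for dx,dy in((w,w),(w,-w),(-w,-w),(-w,w))])
    H=cv2.getPerspectiveTransform(src,np.float32([[0,0],[280,0],[280,280],[0,280]]))
    im=cv2.warpPerspective(np.ascontiguousarray(f["image"][:,:,::-1]),H,(280,280))
    hsv=cv2.cvtColor(im,cv2.COLOR_BGR2HSV)
    m=((hsv[...,0]>5)&(hsv[...,0]<22)&(hsv[...,1]>90)&(hsv[...,2]>150)).astype(np.uint8)
    n,lab,st,ce=cv2.connectedComponentsWithStats(m); 
    for k in range(1,n):
        if st[k,4]>800: print(c,st[k].tolist(),"centre",cen[0]+w-ce[k,1]/2000,cen[1]+w-ce[k,0]/2000)
print(togo([0.488,-.161,.031]))
E
```

```text
clock: 46.45
ee_pos: [0.4874, -0.1615, 0.1049]
tcp_rot: [0.708, 0.706, -0.0, -0.0]
wrist_force: [-0.5, -0.4, -1.5]
opening: 0.0604
grasp_force: 30.0
saucer top [[0.3839, -0.6522, 0.0013], [0.3861, -0.6506, -0.0019], [0.3475, 0.2702, 0.0017], [0.3832, -0.6547, 0.0029]]
saucer scene [[0.4878, -0.1604, 0.0005], [0.3892, -0.6585, 0.0042], [0.3883, -0.6608, 0.0007], [0.4882, -0.162, -0.0009], [0.5142, 0.1509, 0.0084], [0.4904, -0.1605, -0.002], [0.3895, -0.6594, 0.0016]]
cup top [[0.513, 0.1506, 0.052], [0.5146, 0.1501, 0.0517], [0.5128, 0.1506, 0.0449], [0.5151, 0.1503, 0.0511]]
cup scene [[0.4891, -0.1566, 0.0812], [0.4877, -0.1587, 0.0799], [0.5129, 0.1475, -0.0034], [0.4886, -0.1593, 0.0784]]
scene [67, 71, 167, 158, 17842] centre 0.48513134738258046 -0.16481809774688938
([np.float64(-0.1), np.float64(-0.3), np.float64(74.2)], np.float64(-0.001), array([ 0.4883, -0.1609,  0.1052]), 47.75)
```

```bash
python3 -m jog '[[-1,0,35,0],[-1,0,60,0],[-1,0,70,0],[-1,0,73,0],[-1,0,73,0],[-1,0,73,0]]'
python3 -m jog '[[0,0,1,0],[0,0,1.5,0],[0,0,1.5,0]]'
```

```text
clock: 48.5
ee_pos: [0.4891, -0.1623, 0.0333]
tcp_rot: [0.707, 0.707, 0.0, 0.001]
wrist_force: [0.2, -0.5, -1.2]
opening: 0.0605
grasp_force: 30.0
clock: 48.88
ee_pos: [0.4882, -0.1619, 0.0307]
tcp_rot: [0.707, 0.707, 0.0, 0.0]
wrist_force: [0.3, 0.2, -0.9]
opening: 0.0606
grasp_force: 30.0
```

```bash
python3 -m jog '[[0,0,1,0],[0,0,1,0],[0,0,1,0]]'
python3 -m jog '[[0,0,0,0],[0,0,0,0],[0,0,0,0],[0,0,0,0]]' 0.95
python3 -m jog '[[0,0,-20,0],[0,0,-70,0],[0,0,-130,0],[0,0,-150,0],[0,0,-150,0]]'
python3 - <<'E'
from h import *
s=telemetry.get_state(); print(togo([0.347,0.271,.2]),np.round(s["joint_pos"],3))
for n in("cup","teaspoon"):
 for c in("top","scene"):
  L=[]
  for i in range(3):
    eyes.grab_frame(c); L+=[np.round(d["location"],4).tolist() for d in finder.landmark_of(c,n)]
  print(n,c,L)
for c in("top","scene"):
    f=grab(c); w=.09; cen=np.array([.347,.271])
    src=np.float32([w2px(f,[cen[0]+dx,cen[1]+dy,.005]) for dx,dy in((w,w),(w,-w),(-w,-w),(-w,w))])
    H=cv2.getPerspectiveTransform(src,np.float32([[0,0],[360,0],[360,360],[0,360]]))
    im=cv2.warpPerspective(np.ascontiguousarray(f["image"]),H,(360,360)).mean(2)
    m=(im>np.median(im)+35).astype(np.uint8)
    n,lab,st,ce=cv2.connectedComponentsWithStats(m)
    k=1+np.argmax(st[1:,4]); vs,us=np.nonzero(lab==k); X=cen[0]+w-vs/2000; Y=cen[1]+w-us/2000
    (cx,cy),(a,b),ang=cv2.minAreaRect(np.float32(np.c_[X,Y])*1000)
    C=np.cov(X,Y); ev,V=np.linalg.eigh(C); d=V[:,1]; t=(X-X.mean())*d[0]+(Y-Y.mean())*d[1]; sd=(X-X.mean())*-d[1]+(Y-Y.mean())*d[0]
    print(c,st[k].tolist(),"rect",cx,cy,a,b,"dir",d,"t",t.min(),t.max(),"w lo/hi",sd[t<t.min()+.03].std(),sd[t>t.max()-.03].std())
E
```

```text
clock: 49.25
ee_pos: [0.4885, -0.1621, 0.0301]
tcp_rot: [0.707, 0.707, -0.0, 0.0]
wrist_force: [-1.6, 0.6, 4.4]
opening: 0.0606
grasp_force: 30.0
clock: 49.75
ee_pos: [0.4882, -0.1618, 0.0295]
tcp_rot: [0.707, 0.707, -0.0, -0.0]
wrist_force: [0.5, 0.1, -0.4]
opening: 0.0895
grasp_force: 0.0
clock: 50.38
ee_pos: [0.4891, -0.1623, 0.1812]
tcp_rot: [0.707, 0.707, 0.001, 0.002]
wrist_force: [-0.4, -0.1, -0.3]
opening: 0.0904
grasp_force: 0.0
([np.float64(433.1), np.float64(-142.5), np.float64(-19.9)], np.float64(-0.001), array([ 0.4891, -0.1623,  0.1812]), 50.38) [-0.425 -0.157  1.984  0.     1.311 -0.424]
cup top [[0.5154, 0.1506, 0.0546]]
cup scene [[0.491, -0.1613, 0.0049], [0.5365, -0.0064, 0.0003], [0.487, -0.1598, 0.006]]
teaspoon top [[0.3489, 0.2704, 0.0015], [0.3475, 0.2724, -0.0004], [0.3469, 0.2688, 0.0035]]
teaspoon scene [[0.35, 0.269, -0.0012], [0.3525, 0.2714, -0.0008], [0.3502, 0.2704, -0.0043]]
top [59, 93, 246, 166, 9180] rect 350.3646545410156 269.534423828125 139.8594512939453 30.071474075317383 dir [0.50970562 0.86034887] t -0.07713059835741085 0.06296913326468145 w lo/hi 0.004762115263306797 0.007784479470258839
scene [39, 95, 279, 173, 11024] rect 344.7415771484375 272.5365295410156 158.78768920898438 28.88494300842285 dir [0.49440248 0.8692331 ] t -0.08543272050661031 0.07351945772975262 w lo/hi 0.004852525904447178 0.00709766924949693
```

```bash
python3 -m jog '[[60,-20,-10,0.1],[120,-40,-20,0.2],[180,-60,-20,0.3],[240,-80,-20,0.4],[300,-99,-20,0.5],[360,-119,-20,0.535],[420,-139,-20,0.535],[433,-140,0,0.535],[433,-140,40,0.535],[433,-140,60,0.535],[433,-140,60,0.535],[433,-140,60,0.535]]' 0.55
python3 - <<'E'
from h import *
s=telemetry.get_state(); print(togo([0.349,0.270,.004],1.036+np.pi/2),np.round(s["joint_pos"],3))
f=grab("top")
for u,v in ((146,318),(152,352),(137,281),(100,300)): print([np.round(px2w(f,u,v,z),3) for z in(.0,.08)])
L=[]
for c in("top","scene"):
  for i in range(2):
    eyes.grab_frame(c); L+=[np.round(d["location"],4).tolist() for d in finder.landmark_of(c,"teaspoon")]
print(L)
E
```

```text
clock: 53.18
ee_pos: [0.3494, 0.2716, 0.1208]
tcp_rot: [0.869, 0.495, 0.001, -0.0]
wrist_force: [-0.0, -0.3, 0.7]
opening: 0.0525
grasp_force: 0.0
([np.float64(-1.7), np.float64(0.4), np.float64(116.8), np.float64(-0.001)], np.float64(-0.536), array([0.3494, 0.2716, 0.1208]), 53.17) [ 0.539 -0.28   2.192  0.     1.228  1.075]
[array([0.294, 0.465, 0.   ]), array([0.246, 0.453, 0.08 ])]
[array([0.18 , 0.471, 0.   ]), array([0.139, 0.458, 0.08 ])]
[array([0.433, 0.465, 0.   ]), array([0.377, 0.453, 0.08 ])]
[array([0.411, 0.583, 0.   ]), array([0.357, 0.564, 0.08 ])]
[[0.3483, 0.2728, -0.0004], [0.3486, 0.2699, -0.0025], [0.3516, 0.2705, -0.0035]]
```

Clear of the box. I'll descend and grasp the spoon.

```bash
python3 -m jog '[[-1,0,50,0],[-1,0,90,0],[-1,0,110,0],[-1,0,115,0],[-1,0,116,0],[-1,0,116,0]]'
python3 -m jog '[[0,0,0,0],[0,0,0,0],[0,0,0,0],[0,0,0,0],[0,0,0,0]]' 0.02
python3 -m jog '[[0,0,-15,0],[0,0,-50,0],[0,0,-100,0],[0,0,-150,0],[0,0,-150,0]]'
python3 - <<'E'
from h import *
L=[]
for c in("top","scene"):
  for i in range(2):
    eyes.grab_frame(c); L+=[np.round(d["location"],4).tolist() for d in finder.landmark_of(c,"teaspoon")]
s=telemetry.get_state();print(L,s["ee_pos"],togo([0.481,-0.251,.15],-0.087+np.pi/2))
E
```

```text
clock: 54.38
ee_pos: [0.3491, 0.271, 0.0049]
tcp_rot: [0.869, 0.495, 0.001, -0.0]
wrist_force: [0.3, -0.6, 0.2]
opening: 0.0522
grasp_force: 0.0
clock: 55.0
ee_pos: [0.3483, 0.2705, 0.0039]
tcp_rot: [0.869, 0.495, 0.0, 0.0]
wrist_force: [-0.5, 0.3, 2.2]
opening: 0.0213
grasp_force: 30.0
clock: 55.62
ee_pos: [0.3511, 0.2722, 0.1599]
tcp_rot: [0.869, 0.495, 0.006, -0.0]
wrist_force: [0.7, -0.3, 0.3]
opening: 0.0213
grasp_force: 29.9
[[0.35, 0.2712, 0.1583], [0.345, 0.2715, 0.1523], [0.5167, 0.1504, 0.0502], [0.348, 0.2691, 0.1438]] [0.34743956 0.26993345 0.1522124 ] ([np.float64(-379.6), np.float64(380.9), np.float64(2.6), np.float64(1.122)], np.float64(-0.536), array([0.3474, 0.2699, 0.1522]), 56.02)
```

```bash
python3 -m jog '[[0,0,-50,0],[0,0,-100,0],[-38,38,-100,0.11],[-76,76,-100,0.22],[-114,114,-100,0.33],[-152,152,-100,0.44],[-190,190,-100,0.55],[-228,228,-100,0.66],[-266,267,-100,0.77],[-304,305,-100,0.88],[-342,343,-100,0.99],[-380,381,-100,1.122]]'
python3 -m jog '[[0,0,0,0],[0,0,30,0],[0,0,80,0],[0,0,130,0],[0,0,180,0],[0,0,180,0]]'
python3 - <<'E'
from h import *
s=telemetry.get_state();print(s["ee_pos"],s["joint_pos"].round(2))
for n in("saucer","warmer","cup","teaspoon"):
 L=[]
 for c in("top","scene"):
  for i in range(2):
    eyes.grab_frame(c); L+=[(c,np.round(d["location"],4).tolist()) for d in finder.landmark_of(c,n)]
 print(n,L)
print(togo([0.481,-0.251,.0045],-0.087+np.pi/2))
E
```

```text
clock: 57.52
ee_pos: [0.4817, -0.2527, 0.2527]
tcp_rot: [0.999, -0.046, -0.001, -0.0]
wrist_force: [0.2, 0.3, 0.1]
opening: 0.0216
grasp_force: 29.9
clock: 58.28
ee_pos: [0.478, -0.2477, 0.0686]
tcp_rot: [0.999, -0.043, -0.005, -0.003]
wrist_force: [-0.4, -0.1, 0.8]
opening: 0.0215
grasp_force: 29.9
[ 0.47798467 -0.24765292  0.06861784] [-0.58  0.02  2.01  0.    1.11  1.08]
saucer [('top', [0.3814, -0.6547, 0.0003]), ('top', [0.3847, -0.6561, -0.0001]), ('scene', [0.4891, -0.1625, -0.0019]), ('scene', [0.3865, -0.6594, -0.0005]), ('scene', [0.3898, -0.6612, -0.0]), ('scene', [0.4886, -0.1603, -0.0001])]Traceback (most recent call last):
  File "<stdin>", line 7, in <module>
ValueError: 200 camera calls are used up
```

Camera calls are spent, so I'll finish from the measured poses.

```bash
python3 -m jog '[[0,0,0,0],[0,0,0,0]]'
python3 - <<'E'
from h import *
print(togo([0.481,-0.251,.0045],-0.087+np.pi/2))
E
```

```text
clock: 59.02
ee_pos: [0.4816, -0.2509, 0.0737]
tcp_rot: [0.999, -0.044, -0.0, -0.0]
wrist_force: [0.2, 0.1, 0.4]
opening: 0.0212
grasp_force: 29.9
([np.float64(-0.6), np.float64(0.2), np.float64(69.2), np.float64(-0.0)], np.float64(-1.658), array([ 0.4816, -0.2509,  0.0737]), 59.02)
```

```bash
python3 -m jog '[[0,0,30,0],[0,0,52,0],[0,0,62,0],[0,0,66,0],[0,0,68,0],[0,0,68,0],[0,0,68,0]]'
python3 -m jog '[[0,0,0.5,0],[0,0,1,0],[0,0,1,0]]'
```

```text
clock: 59.9
ee_pos: [0.4821, -0.2512, 0.0063]
tcp_rot: [0.999, -0.044, 0.001, 0.0]
wrist_force: [0.6, 0.5, 0.6]
opening: 0.0214
grasp_force: 29.9
clock: 60.28
ee_pos: [0.4816, -0.2509, 0.0046]
tcp_rot: [0.999, -0.044, -0.0, -0.0]
wrist_force: [0.3, -0.2, -0.6]
opening: 0.0214
grasp_force: 29.9
```

```bash
python3 -m jog '[[0,0,0.5,0],[0,0,0.5,0],[0,0,0.5,0],[0,0,0.5,0],[0,0,0.5,0]]' 0.34
python3 -m jog '[[0,0,-15,0],[0,0,-50,0],[0,0,-100,0],[0,0,-150,0],[0,0,-200,0],[0,0,-200,0],[0,0,-200,0],[0,0,-200,0]]'
python3 -m jog '[[0,0,0,0],[0,0,0,0],[0,0,0,0],[0,0,0,0]]'
```

```text
clock: 60.9
ee_pos: [0.4817, -0.2509, 0.0042]
tcp_rot: [0.999, -0.044, 0.0, 0.0]
wrist_force: [1.2, -0.4, -0.6]
opening: 0.0326
grasp_force: 0.0
clock: 61.9
ee_pos: [0.4808, -0.2503, 0.2024]
tcp_rot: [0.999, -0.044, -0.001, -0.001]
wrist_force: [0.5, -0.1, -0.6]
opening: 0.0324
grasp_force: 0.0
clock: 62.4
ee_pos: [0.4817, -0.2509, 0.2041]
tcp_rot: [0.999, -0.044, -0.0, -0.0]
wrist_force: [-0.3, -0.3, 0.8]
opening: 0.0321
grasp_force: 0.0
```

```bash
python3 -c "
from workcell import arm; print(arm.close_job())"
```

```text
the job is handed in; nothing more can be done
None
```

Tea for one is laid and handed in at about 62 s: candle, trivet, teapot, cup and spoon went down in the order asked, but I couldn't see the spoon's final spot because the 200 camera calls ran out just before I laid it, so I placed it by the arm's measured position.

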